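# Seat the white reference plate and start the whiteness meter's calibration

### The job

Get the rice whiteness meter ready for its calibration reading without picking anything up: with the fingertips, gently nudge the white reference plate along the open drawer until it drops flat into its round recess, push the drawer fully home, then press the round key down and let it spring back. Do not lift or squeeze the plate, do not press the key before the drawer is shut, and leave the brush, jar, tin and timer where they are.

Things in the scene. Friction and masses are not known exactly. Their poses are not given: they have to be found in the camera images.
- meter: Rice whiteness meter, fixed: white case on a grey base, 220 mm deep (its x), 200 mm wide (y). Origin on the bench under its middle; x points from the front (x = -110 mm, where the drawer comes out) to the back, y left, z up. 86 mm high at the front, the top slopes up 10 degrees over 130 mm to 109 mm, then is level with a round head to 124 mm.
- drawer (a joint): Sample drawer sliding along the meter's x, in m: 0 = fully home (solid stop), 0.14 = pulled out, as at the start. About 3 N to slide; stays where left. Its level aluminium deck, 42 mm above the bench, is 96 mm wide between side lips 3 mm high. The slot over the deck is 10 mm high: an unseated plate (13 mm) jams at the case and the drawer cannot shut.
- recess (a point): Centre of the mouth of the round recess in the drawer's deck, at deck level (42 mm above the bench): 60 mm in diameter, 8 mm deep, flat floor, edge chamfered 1.5 mm. Moves with the drawer; axes as the meter's. The deck runs from 105 mm in front of this centre (the drawer's front face) to 40 mm behind it.
- drawer_front (a point): Middle of the outer face of the drawer's front panel, looking along the meter's -x, 27 mm above the bench: 124 mm wide, 30 mm high (12 to 42 mm above the bench; upper edge level with the deck). With the drawer home this face stands 29 mm in front of the case.
- plate: White reference plate: flat loose disc 56 mm in diameter, 13 mm thick, 90 g, black carrier with a white ceramic face. Origin: centre of its underside, z up. Starts flat on the deck between drawer front and recess, up to 14 mm off the drawer's middle line. Seated, its underside is 8 mm below the deck and its top 5 mm above it.
- key (a joint): The round push key, value in m: 0 = out, 0.004 = fully down; it springs back by itself. It needs about 1.5 N to start and 5 N to go fully down.
- key_top (a point): Middle of the top of the round key: 22 mm in diameter, standing 9 mm out of the sloped panel right of the display, about 104 mm above the bench. It moves along the panel's normal, 10 degrees off vertical towards the meter's front; it can be pressed straight down. The three small rectangular keys beside it are not used.
- brush: Bystander: green bench brush 85 x 30 x 22 mm lying on the bench left of the drawer. Origin: centre of its underside.
- jar: Bystander: screw-cap sample jar of rice, 54 mm in diameter, 92 mm high, standing right of the drawer. Origin: centre of its underside.
- open_tin: Bystander: open aluminium tin, 60 mm in diameter, 21 mm high, left of the drawer. Origin: centre of its underside.
- timer: Bystander: small white timer 60 x 60 x 18 mm on the bench at the left front. Origin: centre of its underside.
Mind the look-alikes: they are no part of the job. What is shaped like the plate but yellow is not meant.

How it is judged:
By the outcome, as a careful person would: the job done as asked, in the order asked, and still so for the second after the job is handed in, with the robot touching nothing.
It also fails if it takes over 51 s, if anything falls off the work surface, if the arm or the gripper's body presses on something with over 40 N, if the wrist force passes 120 N, or if a joint passes its speed limit or range.

### The arm

A 6-joint arm with a two-finger parallel gripper is mounted at the origin on a cart in front of the work surface, level with it; the furniture and walls round the work are solid. World frame = base frame: x ahead of the robot, y to its left, z up, the work surface at z = 0. Lengths are in mm, angles in degrees, forces in N, time in s.
With the tool pointing down it reaches from about 350 to 975 mm from the base axis. Payload 7.1 kg.
Tool frame: the origin (TCP) lies between the finger pads; the fingertips stand 8 mm ahead of it and the grasp point (between the pads) lies 11 mm behind it; z points along the fingers, y is the line along which they close (so a half turn about z gives the same grasp; the last joint's range is limited). The gripper opens to 88 mm and grips with 3 to 60 N. Pads are 20 mm wide; open, the fingers measure 115 mm over their backs; the gripper's body (75 mm by 178 mm) begins 61 mm behind the grasp point.
Start: joints at [69.213, 24.242, 93.386, -0, 62.372, -1.089], TCP at [210.635, 588.42, 230.675] pointing down, gripper open.
Joint ranges: [-172.04, 172.04], [-51.8, 120.97], [4.93, 147.93], [-75.15, 255.16], [6.16, 154.13], [-145.62, 145.62]. Speed limits (degrees/s): [136.94, 136.94, 172.46, 180, 180, 180].

### API

Orientations are given as a 3x3 rotation matrix whose columns are the frame's x, y, z axes.
In Python, from rig import env gives the robot as it stands.
- The arm moves only by the tool step_arm, never from a script. Its argument "targets" is one flat list of numbers, 6 for each row, row after row: the shift along the tool's x, y, z each as a share of 2.5 cm, from -1 to 1, then the turn, a rotation vector about the tool's x, y, z each as a share of 4 degrees, from -1 to 1. A call has 1 to 20 rows; each row shifts and turns the commanded pose from where the row before left it, along the tool's axes as they then stand; what a row does not reach is not made up. A row lasts 1/12 s, in which the tool goes at most 41.7 mm and 7.16 degrees, less where a joint would pass 70% of its speed; a pose out of reach is approached as far as the arm can. A call with a number of a shift or a turn outside -1 to 1 is refused whole. A call with a gripper value outside its range is refused whole. "hand" is the gripper's target within -1 to 1 (shut at 1, half-way at 0, fully open at -1), set as the call begins (left out, the last holds). The fingers move at their own pace and stop on an object; "force" is the grip in N (left out, the last holds). Time passes only in rows, so rows that do not move let the fingers close. It gives the time, the measured TCP pose, the force and the opening at its end, in the units of the state.
- env.sense(): the state, without advancing time (a new reading comes with each control period).
- env.snapshot(name): name is "scene" or "top" or "wrist"; returns (picture, depth): 480x640x3 uint8, blue, green, red; 480x640 float32, mm along the optical axis (not along the pixel's ray), 0 where there is no reading.
- env.camera_params(name): a dict with "fov_y" (degrees; the focal length in pixels is half the picture's height over the tangent of half this angle, whatever the lens; pixels are square), "cx", "cy" (the principal point, pixels), "pose" (4x4, takes a point from camera to world coordinates). Camera axes: x right, y down, z forward; pixel columns grow to the right and rows downward; lengths in mm; the calibration is good to about 2 mm. A picture is of the moment at which its call begins: read the wrist's pose just before it. camera_params takes no time and is no camera call; for the wrist camera it gives the pose at the moment of the call.
- env.sign_off(): hands the job in, once; it reports no verdict.
The state is a dict: "time": time; "joint_positions": joint angles; "qd": joint speeds; "joint_torque": joint torques, N m; "position": TCP position; "eef_rot": TCP orientation; "force": force on the tool from outside, world axes, zero at the start; "torque": the same for the moment, N m; "finger_gap": opening from 0.0 (shut) to 1.0 (fully open).
Only numpy, scipy, OpenCV 4.12 (cv2) and the standard library are available. Lean on these libraries where they do the work, as an engineer would, in place of code of your own. Each camera call takes 0.05 s, during which the arm holds its last target. There are 200 camera calls.

## Working session

There is one attempt and no reset: what is moved stays moved. The work goes in short steps, Python scripts to look and compute and a tool call to move; the robot and the scene stay as the last step left them, time stands still between calls to the robot, and variables do not carry over. Pictures are saved under pics/ and viewed, on a budget of 10 in all, crops included, one or two more only if the job needs it, and the job is handed in when it is done.

Besides the shell and the picture viewer there is one more tool, called after "Emit:" by a JSON object that holds its "api" and its "payload", one argument or row to a line. step_arm: Moves the arm, as the interface text tells. Shift numbers are shares of 2.5 cm and turn numbers shares of 4 degrees, none past 1 either way. Its arguments: {"type":"object","properties":{"targets":{"type":"array"},"hand":{"type":"number"},"force":{"type":"number"}},"required":["targets"]}

```bash
ls; mkdir -p pics
cat > h.py <<'E'
import numpy as np,cv2
from rig import env
def snap(n,f):
    p=env.camera_params(n); im,d=env.snapshot(n); cv2.imwrite(f'pics/{f}.png',im); np.savez(f'pics/{f}.npz',im=im,d=d,pose=p['pose'],k=[240/np.tan(np.radians(p['fov_y']/2)),p['cx'],p['cy']])
    return im,d,p
def ray(f,u,v,z):
    a=np.load(f'pics/{f}.npz');k=a['k'];T=a['pose']
    r=T[:3,:3]@np.array([(u-k[1])/k[0],(v-k[2])/k[0],1]);return T[:3,3]+r*(z-T[2,3])/r[2]
def cloud(f):
    a=np.load(f'pics/{f}.npz');k=a['k'];T=a['pose'];d=a['d'];v,u=np.mgrid[:480,:640]
    P=np.stack([(u-k[1])/k[0]*d,(v-k[2])/k[0]*d,d],-1)@T[:3,:3].T+T[:3,3];P[d==0]=np.nan;return P
E
python3 - <<'E'
from h import *
for n in ('top','scene'): 
    im,d,p=snap(n,n); print(n,p)
s=env.sense();print(s['time'],s['position'],s['eef_rot'],s['finger_gap'])
E
```

```text
pics
top {'fov_y': 48.508814456999374, 'cx': 324.1569761536695, 'cy': 243.1790489334951, 'pose': array([[ 1.49105678e-02, -9.81314319e-01,  1.91832956e-01,
         3.46996415e+02],
       [-9.99837738e-01, -1.26933447e-02,  1.27818884e-02,
         1.26498401e+02],
       [-1.01080483e-02, -1.91992414e-01, -9.81344354e-01,
         1.15866447e+03],
       [ 0.00000000e+00,  0.00000000e+00,  0.00000000e+00,
         1.00000000e+00]])}
scene {'fov_y': 46.976314818965335, 'cx': 327.5401649323911, 'cy': 244.16017044405726, 'pose': array([[-9.25724432e-01,  2.18586029e-01, -3.08633154e-01,
         1.00518278e+03],
       [ 3.77570659e-01,  5.81159804e-01, -7.20897829e-01,
         1.22249761e+03],
       [ 2.17869889e-02, -7.83883557e-01, -6.20525500e-01,
         1.01213913e+03],
       [ 0.00000000e+00,  0.00000000e+00,  0.00000000e+00,
         1.00000000e+00]])}
0.1 [210.4948478  587.96748113 229.96199937] [[-9.41475898e-01  3.37079952e-01 -4.88997863e-04]
 [ 3.37080306e-01  9.41474977e-01 -1.31693539e-03]
 [ 1.64667354e-05 -1.40469448e-03 -9.99999013e-01]] 0.9951671188799539
```

View pics/top.png

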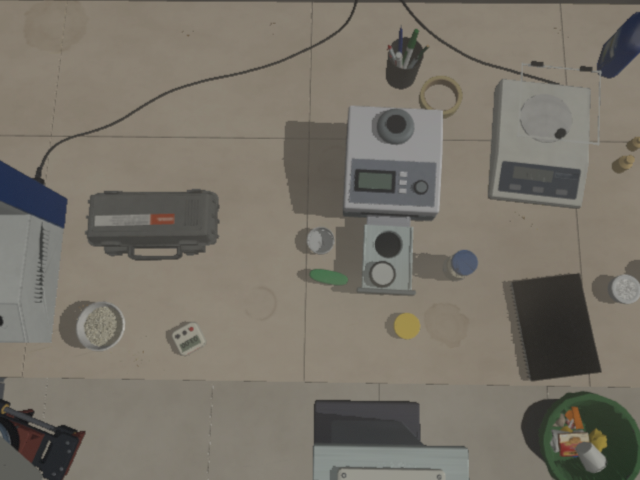

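View pics/scene.png

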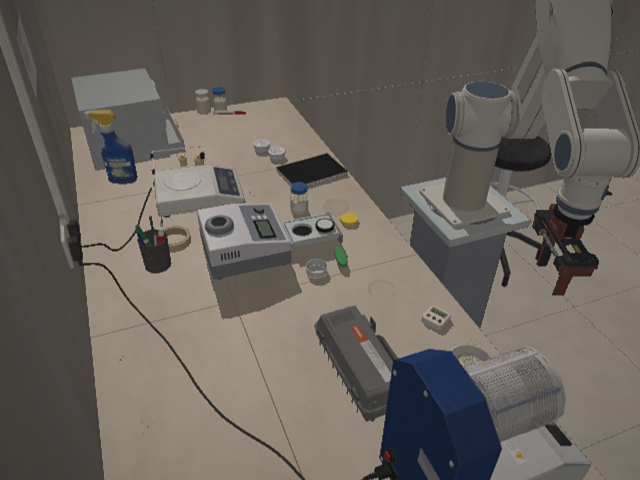

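Run:
```python
from h import *
im=cv2.imread('pics/top.png');P=cloud('top')
r=lambda u,v,z:ray('top',u,v,z).round(1)
print('rec',r(388,244,36),'plate',r(382,272,55),'key',r(420,187,104))
m=(P[...,2]>70)&(P[...,2]<112);m[:,:340]=0;m[:,446:]=0;m[:100]=0;m[220:]=0
q=P[m][:,:2].astype(np.float32);print(cv2.minAreaRect(q),len(q))
m=(P[...,2]>34)&(P[...,2]<50);m[:,:355]=0;m[:,420:]=0;m[:222]=0;m[297:]=0
q=P[m][:,:2].astype(np.float32);print(cv2.minAreaRect(q),len(q), np.median(P[m][:,2]))
print('z',P[285,400],P[244,388],P[272,382],P[187,420])
c=cv2.resize(im[170:305,335:485],None,fx=5,fy=5,interpolation=cv2.INTER_CUBIC);cv2.imwrite('pics/c1.png',cv2.resize(c,(660,594)))
```

```text
rec [566.4   4.2  36. ] plate [503.   19.3  55. ] key [673.4 -55.1 104. ]
((737.125244140625, -1.8799362182617188), (200.48077392578125, 221.93527221679688), 87.86563873291016) 8623
((536.9471435546875, 10.076507568359375), (157.09967041015625, 121.83550262451172), 0.387792706489563) 2782 41.99065665767864
z [477.48012752 -19.23440224  44.96346624] [566.28725715   4.27484918  36.73944202] [502.70685874  19.46670222  57.22729736] [673.42037197 -55.08620455 103.94692337]
```

View pics/c1.png

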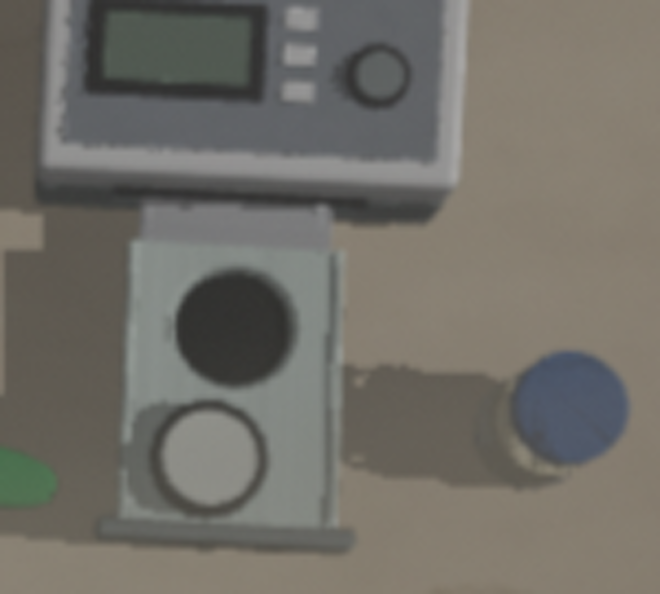

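The top view shows the plate at (382,272), the recess at (388,244) and the key at (420,187), all agreeing with the meter box (yaw about −2°). I'll turn the tool square to the meter and go above the drawer front.

Emit:
{"api": "step_arm", "payload": {
  "targets": [0,0,0,0,0,-0.88,0,0,0,0,0,-0.88,0,0,0,0,0,-0.88,0,0,0,0,0,-0.88,0,0,0,0,0,-0.88,-0.4,-0.93,0.05,0,0,0,-0.4,-0.93,0.05,0,0,0,-0.4,-0.93,0.05,0,0,0,-0.4,-0.93,0.05,0,0,0,-0.4,-0.93,0.05,0,0,0,-0.4,-0.93,0.05,0,0,0,-0.4,-0.93,0.05,0,0,0,-0.4,-0.93,0.05,0,0,0,-0.4,-0.93,0.05,0,0,0,-0.4,-0.93,0.05,0,0,0,-0.4,-0.93,0.05,0,0,0,-0.4,-0.93,0.05,0,0,0],
  "hand": 0.18
}}

```text
time: 1.52
position: [320.4, 303.9, 215.5]
eef_rot: [[-0.999, 0.036, -0.0], [0.036, 0.999, -0.0], [0.0, -0.0, -1.0]]
force: [-0.0, 0.5, -0.9]
finger_gap: 0.409
```

Emit:
{"api": "step_arm", "payload": {
  "targets": [-0.4,-0.93,0.05,0,0,0,-0.4,-0.93,0.05,0,0,0,-0.4,-0.93,0.05,0,0,0,-0.4,-0.93,0.05,0,0,0,-0.4,-0.93,0.05,0,0,0,-0.4,-0.93,0.05,0,0,0,-0.4,-0.93,0.05,0,0,0,-0.4,-0.93,0.05,0,0,0,-0.4,-0.93,0.05,0,0,0,-0.4,-0.93,0.05,0,0,0,-0.4,-0.93,0.05,0,0,0,-0.4,-0.93,0.05,0,0,0,0,0,0,0,0,0,0,0,0,0,0,0,0,0,0,0,0,0]
}}

```text
time: 2.77
position: [429.5, 22.2, 200.4]
eef_rot: [[-0.999, 0.037, -0.001], [0.037, 0.999, 0.0], [0.001, 0.0, -1.0]]
force: [-0.2, 0.4, -0.4]
finger_gap: 0.409
```

Run:
```python
from h import *
s=env.sense();print(s['time'],s['position'],s['eef_rot'].round(4) if hasattr(s['eef_rot'],'round') else s['eef_rot'],s['finger_gap'],s['force'])
im,d,p=snap('wrist','w1');print(p['pose'])
```

```text
2.7667 [429.52692692  22.2027258  200.43137278] [[-9.993e-01  3.730e-02 -9.000e-04]
 [ 3.730e-02  9.993e-01  2.000e-04]
 [ 9.000e-04  2.000e-04 -1.000e+00]] 0.408804405552961 [-0.16456381  0.4175303  -0.38384556]
[[ 3.83430599e-02  9.53137038e-01  3.00099313e-01  3.45656834e+02]
 [ 9.99264630e-01 -3.65439429e-02 -1.16077509e-02  2.59514820e+01]
 [-9.69652027e-05  3.00323705e-01 -9.53837336e-01  3.53295833e+02]
 [ 0.00000000e+00  0.00000000e+00  0.00000000e+00  1.00000000e+00]]
```

View pics/w1.png

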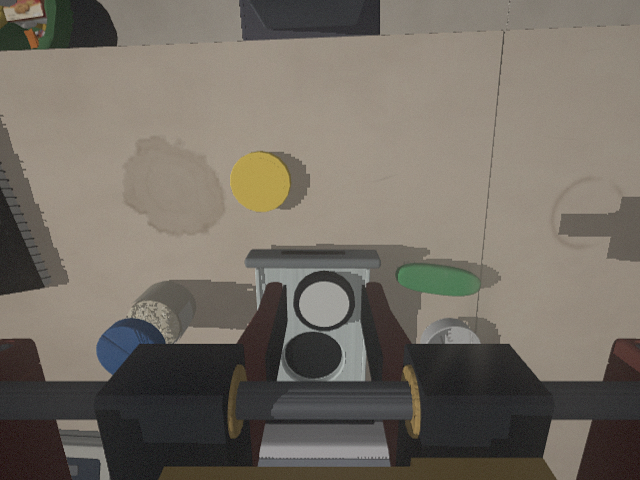

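Wrist view: the plate is at (324,301) and the recess at (314,356). The fingers cross both sides of the drawer. I'll measure both precisely.

Run:
```python
from h import *
im=cv2.imread('pics/w1.png');g=cv2.cvtColor(im,cv2.COLOR_BGR2GRAY)
R=lambda u,v,z:ray('w1',u,v,z)
def fit(mask,box,z):
    m=np.zeros_like(g);x0,y0,x1,y1=box;m[y0:y1,x0:x1]=mask[y0:y1,x0:x1]
    cs,_=cv2.findContours(m,cv2.RETR_EXTERNAL,cv2.CHAIN_APPROX_NONE);c=max(cs,key=cv2.contourArea)
    p=np.array([R(*q[0],z)[:2] for q in cv2.convexHull(c)],np.float32);e=cv2.minEnclosingCircle(p);print(cv2.fitEllipse(c)[0],e);return np.array(e[0])
dark=((g<70)*255).astype('u1')
pl=fit(dark,(290,268,358,330),55)
rc=fit(dark,(284,332,344,382),42)
ax=np.array([.9993,-.037]);ay=np.array([.037,.9993]);d=pl-rc;print(d@ax,d@ay)
for u,v in((246,266),(380,266),(246,254),(380,252)):print(R(u,v,42).round(1))
```

```text
(323.8995361328125, 300.39373779296875) ((496.2731018066406, 20.208208084106445), 29.235078811645508)
(312.6253967285156, 354.564697265625) ((560.1624755859375, 7.027214527130127), 27.594364166259766)
-64.3323479792595 10.80786003165245
[465.3 -48.7  42. ]
[469.9  71.9  42. ]
[453.9 -47.5  42. ]
[456.6  71.8  42. ]
```

Emit:
{"api": "step_arm", "payload": {
  "targets": [-0.5,0,0,0,0,0,-0.48,0,0.5,0,0,0,0,0,0.9,0,0,0,0,0,0.9,0,0,0,0,0,0.9,0,0,0,0,0,0.9,0,0,0,0,0,0.9,0,0,0,0,0,0.76,0,0,0,0,0,0,0,0,0,0,0,0,0,0,0]
}}

```text
time: 3.65
position: [454.4, 21.8, 56.1]
eef_rot: [[-0.999, 0.035, -0.002], [0.035, 0.999, -0.0], [0.002, -0.0, -1.0]]
force: [0.6, 0.3, 0.2]
finger_gap: 0.412
```

Run:
```python
from h import *
snap('wrist','w2');im=cv2.imread('pics/w2.png');cv2.imwrite('pics/w2c.png',im)
```

```text
(no output)
```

View pics/w2.png

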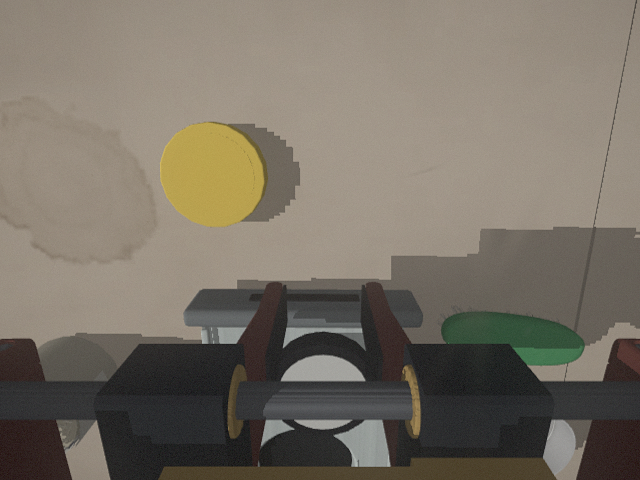

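The fingertips straddle the plate: their midpoint is at column 325 and the plate at 323. I'll push slowly, drifting about 11 mm right towards the recess line.

Emit:
{"api": "step_arm", "payload": {
  "targets": [-0.12,0,0,0,0,0,-0.12,0,0,0,0,0,-0.12,0,0,0,0,0,-0.12,0,0,0,0,0,-0.16,-0.037,0,0,0,0,-0.16,-0.037,0,0,0,0,-0.16,-0.037,0,0,0,0,-0.16,-0.037,0,0,0,0,-0.16,-0.037,0,0,0,0,-0.16,-0.037,0,0,0,0,-0.16,-0.037,0,0,0,0,-0.16,-0.037,0,0,0,0,-0.16,-0.037,0,0,0,0,-0.16,-0.037,0,0,0,0,-0.16,-0.037,0,0,0,0,-0.16,-0.037,0,0,0,0,0,0,0,0,0,0,0,0,0,0,0,0]
}}

```text
time: 5.2
position: [514.4, 7.7, 56.7]
eef_rot: [[-0.999, 0.037, 0.0], [0.037, 0.999, -0.0], [-0.0, -0.0, -1.0]]
force: [-0.4, 0.4, -0.2]
finger_gap: 0.412
```

Run:
```python
from h import *
snap('wrist','w3');snap('top','t3')
a=cv2.imread('pics/w3.png')[250:480,180:460];b=cv2.imread('pics/t3.png')[200:305,330:450]
a=cv2.resize(a,(480,394),interpolation=2);b=cv2.resize(b,(320,280),interpolation=2)
o=np.zeros((394,800,3),'u1');o[:,:480]=a;o[:280,480:]=b;cv2.imwrite('pics/m3.png',o)
```

```text
(no output)
```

View pics/m3.png

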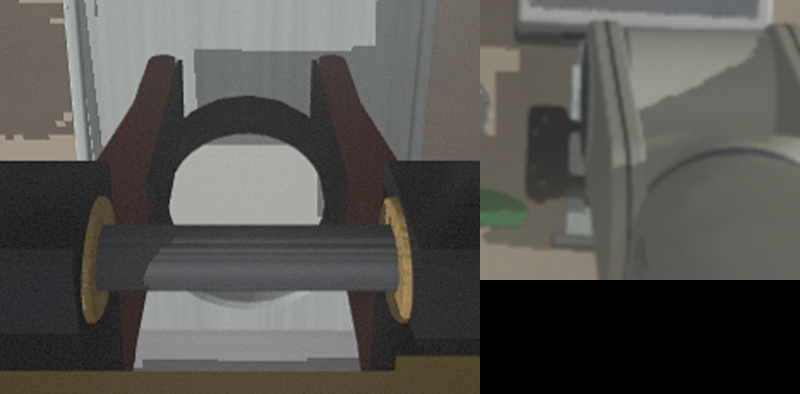

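Run:
```python
from h import *
im=cv2.imread('pics/w3.png');s=env.sense();p=np.array(s['position'])[:2]
ax=np.array([.9993,-.037]);ay=np.array([.037,.9993])
def loc(u,v,z): q=ray('w3',u,v,z)[:2]-p; return (q@ax).round(1),(q@ay).round(1)
g=cv2.cvtColor(im,cv2.COLOR_BGR2GRAY)
for v in(265,290,320): print(v,'L',g[v,216:242],'R',g[v,415:440])
print('tips',loc(274,286,48),loc(374,286,48))
print('arc rows'); 
for u in range(285,362,12): print(u,g[415:438,u])
a=cv2.resize(im[405:465,250:390],None,fx=5,fy=5,interpolation=0);b=cv2.resize(im[250:340,200:450],(700,252));cv2.imwrite('pics/m4.png',np.vstack([a,b]))
for u in(220,230,430): print(u,loc(u,290,42))
```

```text
265 L [102  97 193 175 172 167 164 162 135 107  96 108 114 112 105 162 162 157
 158 160 162 161 166 163 166 163] R [114 113 113 112 112 110 113 113 117 107 103 106 110 113 115 114 113 107
 104 108 109 106 107 105 106]
290 L [105 105 100  99 166 175 171 168 163 157 137 108  90 111 112 113 113 105
 157 161 160 159 160 161 163 163] R [108 107 109 114 110 107 110 100  96 103 105 111 109 111 112 109  97 101
 103 100 102 101 102 103 105]
320 L [121 133 141 140 140 139 105 177 175 171 163 165 152 113  94 131 111 108
 108 106 106 103 154 158 160 159] R [106 109 106 109 104  90  99 105 108 112 109 110 106  93  99 103  99  99
 104 104 100 104 102  98 103]
tips (np.float64(-9.8), np.float64(-23.2)) (np.float64(-9.8), np.float64(24.4))
arc rows
285 [ 78  77  79  74  94 145 161 154 157 158 156 157 155 157 155 157 156 155
 157 155 156 156 157]
297 [ 82  76  81  78  78  93 117 114 115 127 146 154 151 153 149 152 150 152
 154 154 151 154 151]
309 [ 83  79  82  77  76  87  89  95  90 106 131 130 127 140 157 162 158 158
 160 160 156 160 159]
321 [ 81  83  84  77  77  90  97  94  90  97 103 122 144 140 145 152 161 158
 160 160 156 158 159]
333 [ 79  76  83  81  81  98 108 110 109 110 119 144 152 151 155 157 162 159
 160 158 158 157 157]
345 [ 78  78  80  77  83 116 119 130 152 160 161 159 157 157 154 154 152 155
 154 155 154 157 155]
357 [ 84  79  79  74 105 164 178 166 154 156 156 154 152 156 157 157 159 155
 155 158 158 157 156]
220 (np.float64(-4.9), np.float64(-50.9))
230 (np.float64(-4.9), np.float64(-45.9))
430 (np.float64(-4.9), np.float64(53.1))
```

View pics/m4.png

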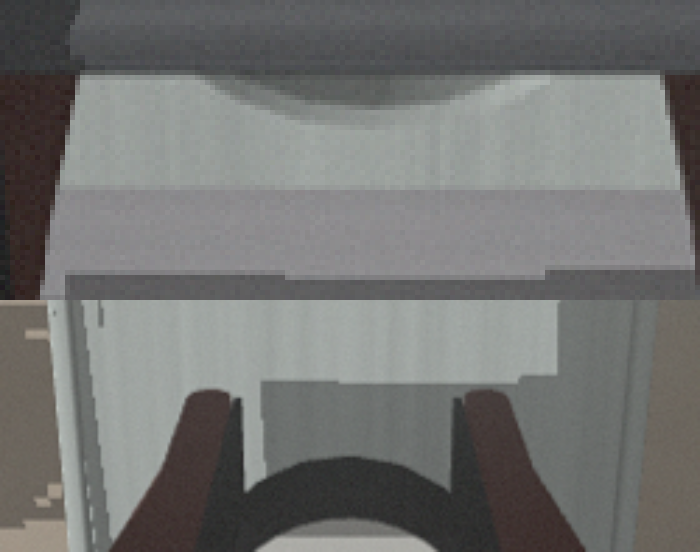

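Run:
```python
from h import *
p=np.array(env.sense()['position'])[:2];ax=np.array([.9993,-.037]);ay=np.array([.037,.9993])
for n,u,v,z in(('far rim',324.5,429.5,42),('deck back',324,443,42),('plate near edge',323,306,55)):
    q=ray('w3',u,v,z)[:2]-p;print(n,(q@ax).round(1),(q@ay).round(1))
```

```text
far rim 81.5 0.9
deck back 91.2 0.6
plate near edge -2.9 0.2
```

Recess rim: column 324.5, finger midpoint 324, so laterally aligned within 1 mm. About 20–22 mm remain. I'll push on and check plate height by depth.

Emit:
{"api": "step_arm", "payload": {
  "targets": [-0.12,0.01,0,0,0,0,-0.12,0.01,0,0,0,0,-0.12,0,0,0,0,0,-0.12,0,0,0,0,0,-0.08,0,0,0,0,0,-0.06,0,0,0,0,0,-0.04,0,0,0,0,0,-0.04,0,0,0,0,0,0,0,0,0,0,0]
}}

```text
time: 6.05
position: [531.8, 7.7, 56.7]
eef_rot: [[-0.999, 0.037, 0.0], [0.037, 0.999, -0.0], [-0.0, -0.0, -1.0]]
force: [0.5, -0.5, 0.3]
finger_gap: 0.407
```

```bash
cat > chk.py <<'E'
from h import *
import sys
n=sys.argv[1];snap('wrist',n);P=cloud(n);im=cv2.imread(f'pics/{n}.png')
s=env.sense();p=np.array(s['position']);print(s['time'],p,s['force'])
for v in range(300,382,8): print(v,[int(x) if x==x else None for x in P[v,300:352:10,2]], P[v,324,:2].round(0), im[v,324])
E
python3 chk.py w5
```

```text
6.1 [531.69424184   7.67392923  56.66169213] [-0.24485144 -0.67098955 -0.40607022]
300 [40, 39, 41, 40, 41, 40] [532.   8.] [113 114 109]
308 [40, 44, 45, 45, 45, 40] [534.   8.] [46 51 47]
316 [48, 50, 51, 51, 49, 46] [534.   8.] [48 47 49]
324 [54, 55, 55, 55, 54, 52] [537.   8.] [52 50 53]
332 [56, 55, 56, 54, 55, 54] [542.   8.] [112 114 115]
340 [55, 53, 55, 54, 54, 53] [547.   8.] [160 165 165]
348 [53, 53, 53, 53, 53, 53] [552.   8.] [160 163 163]
356 [51, 53, 52, 52, 52, 52] [557.   7.] [160 163 165]
364 [51, 50, 51, 51, 51, 51] [562.   7.] [161 164 165]
372 [49, 49, 50, 50, 51, 49] [568.   7.] [161 163 166]
380 [49, 49, 48, 48, 49, 48] [573.   7.] [151 154 155]
```

The plate's far side is already dipping into the recess. A few mm more.

Emit:
{"api": "step_arm", "payload": {
  "targets": [-0.04,0,0,0,0,0,-0.04,0,0,0,0,0,-0.04,0,0,0,0,0,0,0,0,0,0,0]
}}

```text
time: 6.43
position: [534.8, 7.6, 56.7]
eef_rot: [[-0.999, 0.037, 0.0], [0.037, 0.999, 0.0], [-0.0, 0.0, -1.0]]
force: [0.4, 0.7, 0.0]
finger_gap: 0.406
```

```bash
python3 chk.py w6
```

```text
6.4833 [534.74929834   7.5631901   56.69897541] [-0.92039413  0.22097369  0.29646434]
300 [41, 41, 37, 39, 40, 41] [537.   8.] [53 53 51]
308 [40, 44, 45, 46, 43, 39] [537.   8.] [54 53 54]
316 [45, 46, 45, 45, 46, 45] [542.   8.] [65 66 64]
324 [45, 46, 46, 47, 45, 45] [546.   8.] [129 133 134]
332 [46, 46, 46, 46, 46, 45] [551.   8.] [163 167 168]
340 [47, 45, 45, 46, 46, 46] [556.   7.] [165 171 171]
348 [44, 47, 45, 44, 45, 46] [560.   7.] [165 168 169]
356 [45, 46, 46, 46, 46, 46] [564.   7.] [164 169 171]
364 [45, 46, 46, 45, 44, 46] [570.   7.] [163 168 169]
372 [45, 46, 45, 46, 45, 46] [574.   7.] [162 164 166]
380 [46, 46, 45, 45, 45, 45] [579.   7.] [147 152 152]
```

The plate now lies flat, with its top at 46 mm by depth (expected 47) everywhere. I'll back off, go down in front of the drawer and push it home.

Emit:
{"api": "step_arm", "payload": {
  "targets": [0.2,0,-0.4,0,0,0,0.9,0,0,0,0,0,0.9,0,0,0,0,0,0.9,0,0,0,0,0,0.9,0,0,0,0,0,0,0,0,0,0,0,0,0,0.7,0,0,0,0,0,0.6,0,0,0,0,0,0,0,0,0,0,0,0,0,0,0]
}}

```text
time: 7.32
position: [439.6, 11.1, 34.3]
eef_rot: [[-0.999, 0.037, -0.001], [0.037, 0.999, 0.0], [0.001, -0.0, -1.0]]
force: [-0.6, -0.4, -0.2]
finger_gap: 0.412
```

Run:
```python
from h import *
snap('wrist','w7');a=cv2.imread('pics/w7.png')[200:480,120:520];cv2.imwrite('pics/w7c.png',cv2.resize(a,(800,560)));s=env.sense();print(s['position'])
```

```text
[440.03884465  11.05391771  34.66595199]
```

View pics/w7c.png

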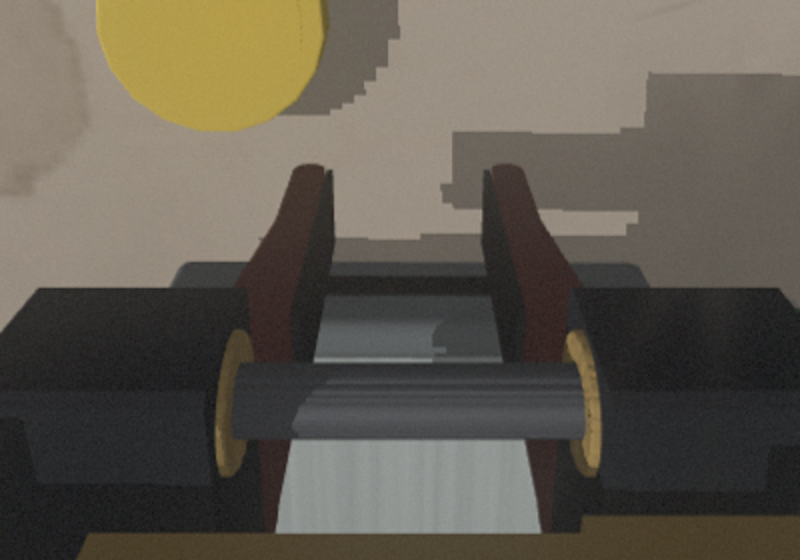

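Emit:
{"api": "step_arm", "payload": {
  "targets": [-0.24,0,0,0,0,0,-0.2,0,0,0,0,0,-0.24,0,0,0,0,0,-0.24,0,0,0,0,0,-0.24,0,0,0,0,0,-0.24,0,0,0,0,0,-0.24,0,0,0,0,0,-0.24,0,0,0,0,0,-0.24,0,0,0,0,0,-0.24,0,0,0,0,0]
}}

```text
time: 8.2
position: [499.1, 8.8, 34.1]
eef_rot: [[-0.999, 0.037, -0.0], [0.037, 0.999, -0.0], [0.0, -0.0, -1.0]]
force: [-3.5, -1.2, 2.7]
finger_gap: 0.408
```

Emit:
{"api": "step_arm", "payload": {
  "targets": [-0.24,0,0,0,0,0,-0.24,0,0,0,0,0,-0.24,0,0,0,0,0,-0.24,0,0,0,0,0,-0.24,0,0,0,0,0,-0.24,0,0,0,0,0,-0.24,0,0,0,0,0,-0.24,0,0,0,0,0,-0.24,0,0,0,0,0,-0.24,0,0,0,0,0,-0.24,0,0,0,0,0,-0.24,0,0,0,0,0]
}}

```text
time: 9.2
position: [571.1, 6.2, 34.1]
eef_rot: [[-0.999, 0.037, -0.0], [0.037, 0.999, -0.0], [0.0, -0.0, -1.0]]
force: [-2.9, -1.9, 0.2]
finger_gap: 0.411
```

Emit:
{"api": "step_arm", "payload": {
  "targets": [-0.12,0,0,0,0,0,-0.12,0,0,0,0,0,-0.12,0,0,0,0,0,-0.12,0,0,0,0,0,-0.08,0,0,0,0,0,0,0,0,0,0,0]
}}

```text
time: 9.7
position: [585.2, 5.8, 34.2]
eef_rot: [[-0.999, 0.037, 0.001], [0.037, 0.999, 0.0], [-0.001, 0.0, -1.0]]
force: [-1.1, -0.7, 0.0]
finger_gap: 0.41
```

Emit:
{"api": "step_arm", "payload": {
  "targets": [-0.06,0,0,0,0,0,-0.06,0,0,0,0,0,-0.06,0,0,0,0,0,0,0,0,0,0,0]
}}

```text
time: 10.03
position: [589.4, 5.6, 34.3]
eef_rot: [[-0.999, 0.037, 0.001], [0.037, 0.999, 0.0], [-0.001, 0.0, -1.0]]
force: [-1.5, -0.6, 0.8]
finger_gap: 0.407
```

Emit:
{"api": "step_arm", "payload": {
  "targets": [-0.06,0,0,0,0,0,-0.06,0,0,0,0,0,0,0,0,0,0,0]
}}

```text
time: 10.28
position: [590.1, 5.6, 34.0]
eef_rot: [[-0.999, 0.037, -0.004], [0.037, 0.999, 0.0], [0.004, 0.0, -1.0]]
force: [-9.0, 0.8, 5.1]
finger_gap: 0.409
```

Emit:
{"api": "step_arm", "payload": {
  "targets": [-0.06,0,0,0,0,0,0,0,0,0,0,0]
}}

```text
time: 10.45
position: [590.2, 5.6, 33.9]
eef_rot: [[-0.999, 0.037, -0.007], [0.037, 0.999, 0.0], [0.007, 0.0, -1.0]]
force: [-11.6, 1.2, 9.3]
finger_gap: 0.412
```

The drawer met the stop after 140 mm of travel, with the force rising to 12 N. I'll back off, rise and look at the key.

Emit:
{"api": "step_arm", "payload": {
  "targets": [0.4,0,0,0,0,0,0.9,0,0,0,0,0,0.4,0,0,0,0,0,0,0,-0.95,0,0,0,0,0,-0.95,0,0,0,0,0,-0.95,0,0,0,0,0,-0.95,0,0,0,0,0,-0.95,0,0,0,0,0,-0.95,0,0,0,0,0,-0.95,0,0,0,0,0,-0.95,0,0,0,-0.7,-0.8,0,0,0,0,-0.7,-0.8,0,0,0,0,-0.7,-0.7,0,0,0,0,0,0,0,0,0,0,0,0,0,0,0,0]
}}

```text
time: 11.78
position: [602.1, -53.1, 224.2]
eef_rot: [[-0.999, 0.038, 0.001], [0.038, 0.999, 0.0], [-0.001, 0.0, -1.0]]
force: [-0.5, 1.0, 0.1]
finger_gap: 0.41
```

Run:
```python
from h import *
snap('wrist','w8');snap('top','t8');print(env.sense()['position'])
a=cv2.imread('pics/w8.png');cv2.imwrite('pics/w8c.png',a)
```

```text
[600.89562346 -52.034848   223.89860981]
```

View pics/w8c.png

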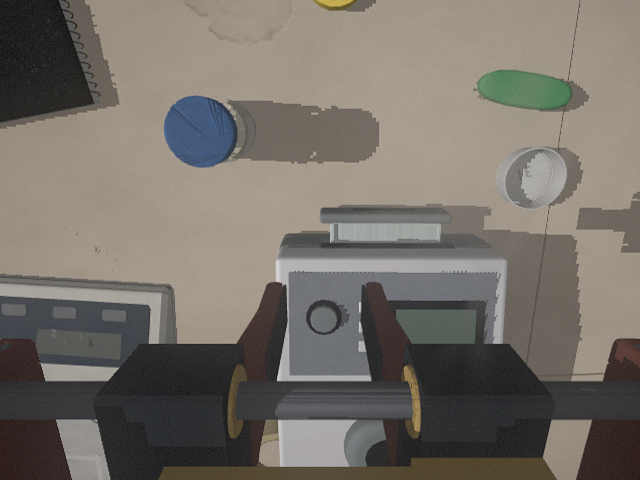

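Run:
```python
from h import *
im=cv2.imread('pics/w8.png');g=cv2.cvtColor(im,cv2.COLOR_BGR2GRAY);P=cloud('w8')
m=np.zeros_like(g);m[295:340,300:348]=(g[295:340,300:348]<60)*255
cs,h=cv2.findContours(m,cv2.RETR_CCOMP,cv2.CHAIN_APPROX_NONE)
for c in cs:
    if cv2.contourArea(c)>150: e=cv2.fitEllipse(c);print(e,ray('w8',*e[0],104).round(1))
print(P[317,324],P[312,324],P[322,324])
p=np.array(env.sense()['position']);print(p)
q=ray('w8',228+92,229,42)
for u,v in((320,213),(451,212)):print(ray('w8',u,v,42).round(1))
for u,v in((280,248),(505,248)):print(ray('w8',u,v,86).round(1))
```

```text
((323.6865539550781, 316.7867431640625), (33.134254455566406, 34.244476318359375), 87.25507354736328) [670.8 -55.3 104. ]
((323.1214599609375, 318.51312255859375), (28.200700759887695, 29.239639282226562), 157.0718994140625) [672.4 -55.8 104. ]
[671.4258503  -55.07286443 103.22928586] [667.52491582 -54.92041701 101.88570453] [676.13809404 -55.25586721 103.16392676]
[600.89562346 -52.034848   223.89860981]
[597.5 -55.9  42. ]
[601.3  65.4  42. ]
[615.5 -89.4  86. ]
[622.7  97.   86. ]
```

Emit:
{"api": "step_arm", "payload": {
  "targets": [-0.95,-0.01,0,0,0,0,-0.95,-0.01,0,0,0,0,-0.95,-0.01,0,0,0,0,0,0,0,0,0,0,0,0,0,0,0,0,0,0,0,0,0,0,0,0,0.9,0,0,0,0,0,0.9,0,0,0,0,0,0.9,0,0,0,0,0,0.9,0,0,0,0,0,0.3,0,0,0,0,0,0,0,0,0,0,0,0,0,0,0],
  "hand": 1
}}

```text
time: 12.97
position: [672.3, -55.6, 127.2]
eef_rot: [[-0.999, 0.036, -0.0], [0.036, 0.999, 0.0], [0.0, 0.0, -1.0]]
force: [-0.2, 0.1, 0.1]
finger_gap: 0.006
```

Emit:
{"api": "step_arm", "payload": {
  "targets": [0,0,0.2,0,0,0,0,0,0.2,0,0,0,0,0,0.08,0,0,0,0,0,0.08,0,0,0,0,0,0,0,0,0]
}}

```text
time: 13.38
position: [672.9, -55.8, 112.8]
eef_rot: [[-0.999, 0.037, 0.001], [0.037, 0.999, -0.0], [-0.001, -0.0, -1.0]]
force: [-0.2, -0.6, 2.2]
finger_gap: 0.003
```

Emit:
{"api": "step_arm", "payload": {
  "targets": [0,0,0.06,0,0,0,0,0,0.06,0,0,0,0,0,0,0,0,0]
}}

```text
time: 13.63
position: [673.2, -55.8, 110.1]
eef_rot: [[-0.999, 0.037, 0.001], [0.037, 0.999, -0.0], [-0.001, -0.0, -1.0]]
force: [0.4, 0.0, 4.6]
finger_gap: 0.008
```

Emit:
{"api": "step_arm", "payload": {
  "targets": [0,0,0.06,0,0,0,0,0,0.04,0,0,0,0,0,0,0,0,0]
}}

```text
time: 13.88
position: [673.6, -55.8, 108.8]
eef_rot: [[-0.999, 0.037, 0.002], [0.037, 0.999, -0.0], [-0.002, -0.0, -1.0]]
force: [-1.8, 0.8, 13.1]
finger_gap: 0.003
```

Emit:
{"api": "step_arm", "payload": {
  "targets": [0,0,0.06,0,0,0,0,0,0,0,0,0,0,0,0,0,0,0]
}}

```text
time: 14.13
position: [673.7, -55.8, 108.5]
eef_rot: [[-0.999, 0.037, 0.003], [0.037, 0.999, -0.0], [-0.003, -0.0, -1.0]]
force: [-4.3, 0.2, 19.5]
finger_gap: 0.007
```

The force rose past 5 N to a hard stop (about 4–5 mm of travel, 19.5 N), so the key is fully down. Lift off and look.

Emit:
{"api": "step_arm", "payload": {
  "targets": [0,0,-0.2,0,0,0,0,0,-0.6,0,0,0,0,0,-0.9,0,0,0,0,0,-0.9,0,0,0,0,0,-0.9,0,0,0,0,0,-0.9,0,0,0,0.9,0,0,0,0,0,0.9,0,0,0,0,0,0.9,0,0,0,0,0,0.9,0,0,0,0,0,0.9,0,0,0,0,0,0.9,0,0,0,0,0,0.9,0,0,0,0,0,0.9,0,0,0,0,0,0,0,0,0,0,0,0,0,0,0]
}}

```text
invalid input
```

Run:
```python
from h import *
snap('top','t9');snap('scene','s9');s=env.sense();print(s['time'],s['position'],s['force'])
P=cloud('top');Q=cloud('t9')
print('key z before/after',np.nanmedian(P[185:190,418:423,2]),np.nanmedian(Q[185:190,418:423,2]))
a=cv2.resize(cv2.imread('pics/t9.png')[90:340,290:490],(480,600),interpolation=2);b=cv2.resize(cv2.imread('pics/s9.png')[170:300,190:370],(320,231),interpolation=2)
o=np.zeros((600,800,3),'u1');o[:,:480]=a;o[:231,480:]=b;cv2.imwrite('pics/m9.png',o)
```

```text
14.2333 [673.65326198 -55.84400123 108.48925341] [-5.8481091   0.52140464 19.5520998 ]
key z before/after 104.51107070426588 516.4756575021547
```

View pics/m9.png

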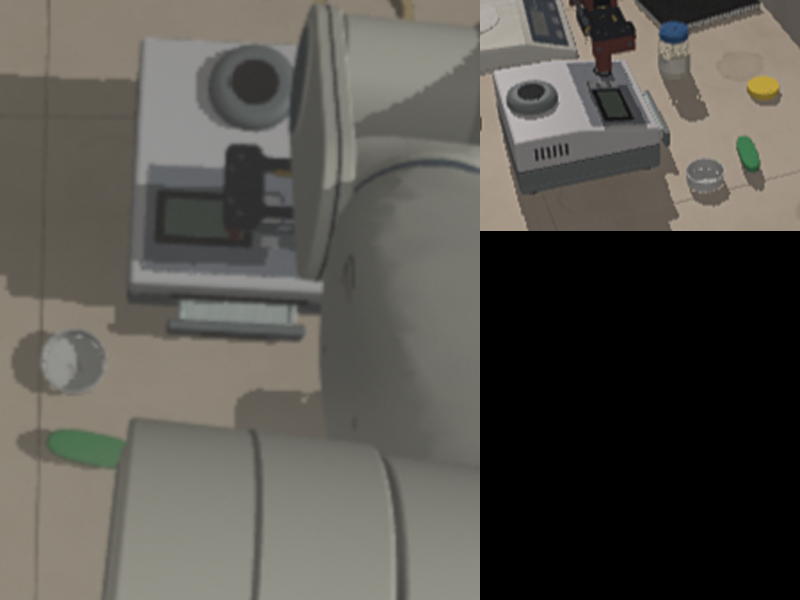

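That move was refused (I miscounted the rows), so the arm is still on the key. The picture shows the drawer home and the bystanders in place. Lifting off now.

Emit:
{"api": "step_arm", "payload": {
  "targets": [0,0,-0.2,0,0,0,0,0,-0.6,0,0,0,0,0,-0.9,0,0,0,0,0,-0.9,0,0,0,0,0,-0.9,0,0,0,0,0,-0.9,0,0,0,0,0,0,0,0,0]
}}

```text
time: 14.82
position: [674.7, -56.0, 220.2]
eef_rot: [[-0.999, 0.037, 0.006], [0.037, 0.999, -0.001], [-0.006, -0.0, -1.0]]
force: [1.0, -0.7, 0.5]
finger_gap: 0.006
```

Emit:
{"api": "step_arm", "payload": {
  "targets": [0.9,0,0,0,0,0,0.9,0,0,0,0,0,0.9,0,0,0,0,0,0.9,0.9,0,0,0,0,0,0.9,0,0,0,0,0,0.9,0,0,0,0,0,0.9,0,0,0,0,0,0.9,0,0,0,0,0,0.9,0,0,0,0,0,0.9,0,0,0,0,0,0.9,0,0,0,0,0,0.9,0,0,0,0,0,0.9,0,0,0,0,0,0.9,0,0,0,0,0,0,0,0,0,0]
}}

```text
time: 16.07
position: [591.1, 198.0, 214.3]
eef_rot: [[-0.999, 0.034, -0.001], [0.034, 0.999, 0.001], [0.001, 0.001, -1.0]]
force: [-0.4, -1.0, -0.1]
finger_gap: 0.009
```

Run:
```python
from h import *
snap('top','t10');s=env.sense();print(s['time'],s['position'],s['force'])
P=cloud('top');Q=cloud('t10')
print('key z before/after',np.nanmedian(P[185:190,418:423,2]),np.nanmedian(Q[185:190,418:423,2]))
cv2.imwrite('pics/t10c.png',cv2.resize(cv2.imread('pics/t10.png')[90:360,160:500],(755,600)))
for n in('top','t10'):
    im=cv2.imread(f'pics/{n}.png');h=cv2.cvtColor(im,cv2.COLOR_BGR2HSV)
    for nm,lo,hi in(('brush',45,75),('jar',105,125)):
        m=cv2.inRange(h,(lo,90,40),(hi,255,255));m[:225]=0;m[300:]=0;m[:,:300]=0;m[:,490:]=0
        M=cv2.moments(m);print(n,nm,M['m10']/max(M['m00'],1),M['m01']/max(M['m00'],1))
```

```text
16.1167 [590.97757126 196.25184389 214.31252685] [-0.31026024 -0.11300425 -0.38130898]
key z before/after 104.51107070426588 104.03849476602386
top brush 317.0 271.0
top jar 0.0 0.0
t10 brush 0.0 0.0
t10 jar 0.0 0.0
```

View pics/t10c.png

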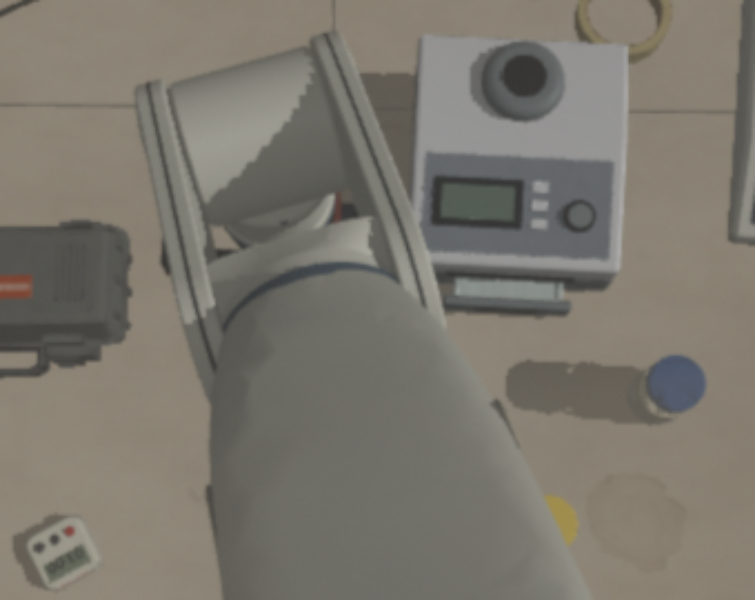

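The key is back out (104 mm), the drawer is home, the jar and timer are in place, and nothing touches the arm. Handing in.

```bash
python3 -c "
from rig import env
print(env.sign_off())"
```

```text
the job is handed in; nothing more can be done
None
```

The meter is ready for its calibration reading and the job is handed in, at about 16 s of the 51 s allowed.

- **Plate:** I nudged it along the deck with two part-open fingertips, without lifting or squeezing it, until it dropped flat into the recess. Depth then read about 46 mm across its whole top; 47 mm was expected.
- **Drawer:** I pushed it about 140 mm until it met the stop, with about 12 N along the push at the end. The later pictures show it shut.
- **Key:** I pressed it straight down after the drawer was shut, until it stopped hard at about 19.5 N. After release its top was back at 104.0 mm (104.5 mm at the start).
- **Bystanders:** In the pictures just before the final retreat, the brush, tin and jar were where they started. The last view shows the jar and timer in place, but the arm hid the brush and tin there.

**Checks that failed or disagreed:**
- The top and wrist cameras differed by up to 7 mm on the plate and recess positions. I aligned with the wrist camera at close range instead.
- My colour check on the brush and jar gave nothing usable, so I judged the bystanders by eye.
- One move call was refused because I miscounted its numbers. It only held the key down slightly longer before I lifted off.

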